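Load a fuse block, turn the battery tray end for end and dock it

TASK

First take the orange fuse block out of the blue parts crate and stand it in the empty compartment of the green battery tray. Then turn the tray end for end, keeping it flat on the bench (slide it, never lift it), and push it nose first between the rails of the pack's empty bay until it is fully home against the back wall, with the fuse block still standing in it. Leave the other parts in the crate, and do not shift the big cell, the screw jar or the screwdriver beside the tray.

Things in the scene. Friction and masses are not known exactly. Their poses are not given: they have to be found in the camera images.
- tray: Green tray with six silver cells, 180 mm long, 0.5 to 0.9 kg, loose; slides on the bench at 3 to 11 N. Origin: underside, centre line, 66 mm behind the nose face; x to the nose, z up. Body x -58 to 66, y -42 to 42; walls 16 mm high, 4 thick; floor 4 thick. Cells at x 8 to 58, tops at z 52. Starts with its tail towards the bay: x within 0.6 rad of world -y.
- tray_nose (a point): Middle of the nose's front face, at x = 66, z = 10 mm in the tray's frame; axes as the tray's. The nose carries an orange plug, top at z = 28 mm. This end goes into the bay.
- tray_tail (a point): Middle of the tail plate's rear face, at x = -66, z = 15 mm in the tray's frame; axes as the tray's. The black plate spans x -66 to -58, 112 mm across (14 mm ears beyond the sides), top at z = 30: too wide to go between the rails.
- tray_loop (a point): Middle of the yellow pull loop's opening behind the tail plate, at x = -86, z = 13 mm in the tray's frame, axes as the tray's. Opening 40 mm (tray x) by 66 mm (tray y), no floor: fingers put down into it can pull, turn or push the tray. Side bars 6 mm thick, end bar 8 mm (x -114 to -106), tops at z = 24 mm; its front side is the tail plate.
- tray_pocket (a point): Middle of the floor of the tray's empty compartment, at x = -28, z = 4 mm in the tray's frame; axes as the tray's. Inside 60 mm (tray x) by 76 mm (tray y); side walls and divider rise 12 mm above this floor, the tail plate 26 mm. The cells begin 36 mm from the middle.
- bay: Empty bay in a dark battery pack, fixed. Origin: on the bench where the tray's origin lies when home. The tray slides in on the bench along the bay's +x (within 0.3 rad of world +y); z up. Rails 30 mm high, 16 thick, inner faces at y -46 and 46, x -38 to 67. Back wall at x = 67, 45 high, stops the nose. A full module fills the -y side to y = -130, 57 high.
- bay_mouth (a point): Middle of the bay's mouth, on the bench, at x = -54 mm in the bay's frame; axes as the bay's. Aluminium flares widen from 92 mm between the rails to 104 mm here (outer corners at y -64 and 64). Behind the back wall the closed pack reaches bay x = 261, y -142 to 74, 48 mm high.
- crate: Blue open parts crate, fixed to the bench, 180 mm (its x) by 210 mm (its y), 40 mm high, walls and floor 5 mm. Origin: centre of its underside. Yaw varies a little.
- fuse: Orange fuse block with a white top patch and copper end tabs, the one to load: body 36 x 26 x 36 mm (x, y, z), 44 mm over the end tabs (x), 70 to 115 g, standing upright and loose on the crate's floor among the other parts, any yaw; at least 25 mm clear beside its two 36 mm long flat sides. Origin: centre of its underside, z up.
- relay: Black block of the same shape and size as the fuse block, with steel tabs; stays in the crate. Origin: centre of its underside.
- spacer: Grey plastic spacer, 36 x 36 mm foot with a round boss, 32 mm high; stays in the crate. Origin: centre of its underside.
- bracket: Aluminium angle bracket 40 x 30 x 34 mm; stays in the crate. Origin: centre of its underside.
- big_cell: Loose bystander, to be left where it is; its position is known only from this entry. A single silver cell with a green foot, standing upright, 46 mm across, 74 mm high. On the far side of the tray. Origin: centre of its underside.
- screw_jar: Loose bystander, to be left where it is; its position is known only from this entry. A glass jar with a red lid, standing, 50 mm across, 55 mm high. On the robot's side of the tray. Origin: centre of its underside.
- driver: Loose bystander, to be left where it is; its position is known only from this entry. A screwdriver lying on the bench, 160 mm long along its x, about 30 mm thick at most, on the far side beyond the crate. Origin: about the middle, on the bench.

How it is judged:
By the outcome, as a careful person would: the job done as asked, in the order asked, and still so for the second after the job is handed in, with the robot touching nothing.
It also fails if it takes over 72 s, if anything falls off the work surface, if the arm or the gripper's body presses on something with over 40 N, if the wrist force passes 120 N, or if a joint passes its speed limit or range.

ROBOT

A 6-joint arm with a two-finger parallel gripper is mounted at the origin on the work surface. World frame = base frame: x ahead of the robot, y to its left, z up, the work surface at z = 0. Lengths are in m, angles in rad, forces in N, time in s.
With the tool pointing down it reaches from about 0.3 to 0.875 m from the base axis. Payload 6.4 kg.
Tool frame: the origin (TCP) lies at the very end of the fingers, on their centre line; the grasp point (between the pads) lies 19 mm behind it; z points along the fingers, y is the line along which they close (so a half turn about z gives the same grasp; the last joint's range is limited). The gripper opens to 85 mm and grips with 20 to 120 N. Pads are 22 mm wide; open, the fingers measure 114 mm over their backs; the gripper's body (76 mm by 85 mm) begins 54 mm behind the grasp point. The pads swing forward as they close: fully open they stand 13 mm farther back than shut.
Start: joints at [1.063, 0.181, 1.607, -0, 1.354, -0.206], TCP at [0.171, 0.549, 0.231] pointing down, gripper open.
Joint ranges: [-2.99, 2.99], [-0.89, 2.07], [0.3, 2.58], [-1.14, 4.28], [0, 2.63], [-3.12, 3.12]. Speed limits (rad/s): [2.57, 2.57, 3.01, 3.14, 3.14, 3.14].

INTERFACE

Orientations are given as a unit quaternion [w, x, y, z].
In Python, from bench import ctrl, camera, calibration, order, outline_of gives the robot as it stands.
- The arm moves only by the tool move_arm, never from a script. Its argument "series" is a list that holds one entry, the list of rows, each a list of 5 numbers: the opening, from 0 (shut) to 1 (fully open), then the shift along the tool's x, y, z in mm, then the turn about the tool's z in rad. A call has exactly 10 rows; each row is the pose to reach, as a shift and turn from the pose commanded when the call began, along the tool's axes at that moment; what a row does not reach only later rows make up. A row lasts 1/12 s, in which the tool goes at most 41.7 mm and 7.16 degrees, less where a joint would pass 70% of its speed; a pose out of reach is approached as far as the arm can. A call with a gripper value outside its range is refused whole. The fingers move at their own pace and stop on an object; the grip force is fixed at half the most. Time passes only in rows, so rows that repeat a pose let the fingers close, or fill a call up. It gives the time, the measured TCP pose, the force, the opening and the grip force at its end, in the units of the state.
- ctrl.get_obs(): the state, without advancing time (a new reading comes with each control period).
- camera(name): name is "scene" or "top" or "wrist"; returns (picture, depth): 400x640x3 uint8, blue, green, red; 400x640 float32, m along the optical axis (not along the pixel's ray), 0 where there is no reading.
- calibration(name): a dict with "intrinsics" (3x3 intrinsics, pixels), "k1" (the pictures are not rectified: a ray, as slopes to the right and down, at radius r is drawn at 1 + k1 r^2 times it, then the intrinsics apply), "rvec" (rotation vector, rad) and "tvec" (3), from world to camera coordinates, as OpenCV has them. Camera axes: x right, y down, z forward; pixel columns grow to the right and rows downward; lengths in m; the calibration is good to about 2 mm. A picture is of the moment at which its call begins: read the wrist's pose just before it. calibration takes no time and is no camera call; for the wrist camera it gives the pose at the moment of the call.
- order.hand_in(): hands the job in; it is judged then, once.
Trained networks look in the newest picture that a camera, given by its name, has taken for a name from the list of things; names that differ only in an ending like _2 or _b are one class to them, and where a whole thing is asked for, a point or a joint stands for the part that bears it (a point fixed in the world has none). Each returns a list of dicts, best first, with "conf" (0 to 1); they miss things now and then, are a little off and sometimes report something else, mostly with a low value. They report only what shows in the picture. A call takes as long as a camera call.
- outline_of(target, camera): "region" (400x640 bool, what is visible of it) and "bbox" ([centre column, centre row, width, height] in pixels, round what is visible of it).
The state is a dict: "time_s": time; "q": joint angles; "dq": joint speeds; "joint_efforts": joint torques, N m; "eef_pos": TCP position; "eef_rot": TCP orientation; "wrist_force": force on the tool from outside, world axes, zero at the start; "torque": the same for the moment, N m; "opening": opening from 0.0 (shut) to 1.0 (fully open); "grasp_force": force on a finger pad.
Only numpy, scipy, OpenCV 4.12 (cv2) and the standard library are available. Lean on these libraries where they do the work, as an engineer would, in place of code of your own. Each camera call takes 0.05 s, during which the arm holds its last target. There are 200 camera calls.

## Working session

There is one attempt and no reset: what is moved stays moved. The work goes in short steps, Python scripts to look and compute and a tool call to move; the robot and the scene stay as the last step left them, time stands still between calls to the robot, and variables do not carry over. Pictures are saved under pics/ and viewed, at most 13 in all, crops included, and the job is handed in when it is done.

Besides the shell and the picture viewer there is one more tool, called after "Emit:" as name(argument=value, ...) on one line, values as JSON. move_arm: Moves the arm, as the interface text tells. Its arguments: {"type":"object","properties":{"series":{"type":"array","items":{"type":"array","items":{"type":"array","items":{"type":"number"}}}}},"required":["series"]}

```bash
ls; mkdir -p pics
python3 - <<'E'
from bench import ctrl,camera,calibration
import cv2,numpy as np
o=ctrl.get_obs();print({k:np.round(v,3) for k,v in o.items()})
for n in("top","scene"):
    p,d=camera(n);cv2.imwrite(f"pics/{n}0.png",p);np.save(f"pics/{n}0.npy",d)
    print(n,calibration(n))
E
```

```text
pics
{'time_s': np.float64(0.0), 'q': array([ 1.063,  0.182,  1.608,  0.   ,  1.354, -0.206]), 'dq': array([ 0.001, -0.001,  0.001, -0.001, -0.001, -0.001]), 'joint_efforts': array([ 1.0000e-03, -4.4487e+01, -3.5134e+01, -0.0000e+00,  9.0000e-03,
       -0.0000e+00]), 'eef_pos': array([0.171, 0.549, 0.23 ]), 'eef_rot': array([-0.   ,  0.15 ,  0.989, -0.001]), 'wrist_force': array([ 0.729, -0.12 ,  0.126]), 'torque': array([-0.039, -0.019, -0.015]), 'grasp_force': np.float64(0.0), 'opening': np.float64(0.999)}
top {'intrinsics': array([[373.61899795,   0.        , 322.08539526],
       [  0.        , 373.61899795, 200.20910877],
       [  0.        ,   0.        ,   1.        ]]), 'k1': -0.08789877267126905, 'rvec': array([ 2.15925453, -2.21973078,  0.0195992 ]), 'tvec': array([-0.01253392,  0.52987826,  0.97275949])}
scene {'intrinsics': array([[454.70636838,   0.        , 321.43232685],
       [  0.        , 454.70636838, 199.41852712],
       [  0.        ,   0.        ,   1.        ]]), 'k1': 0.021815968219269476, 'rvec': array([ 2.24006275,  1.19911715, -0.37809413]), 'tvec': array([-0.2652356 , -0.34925537,  1.34910872])}
```

View pics/top0.png

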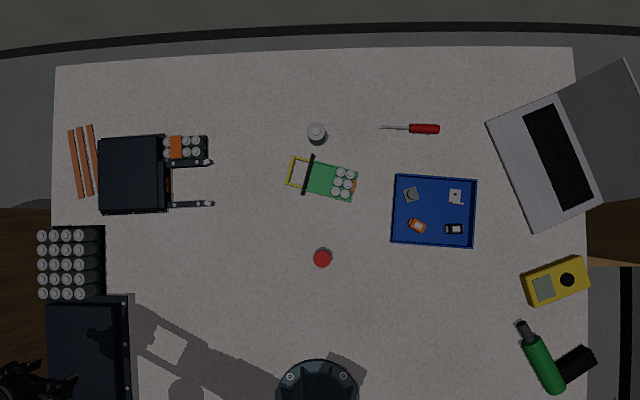

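View pics/scene0.png

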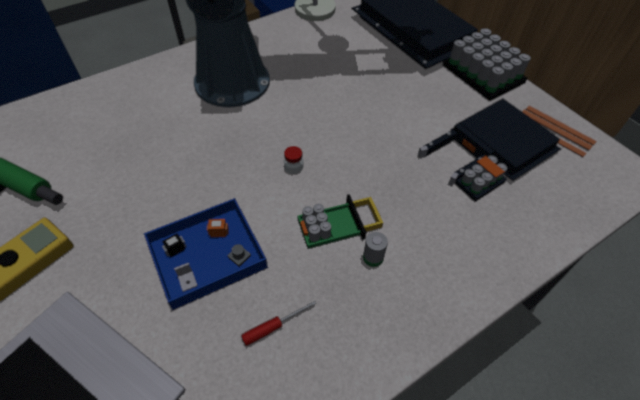

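```bash
cat > h.py <<'E'
import numpy as np,cv2
from bench import ctrl,camera,calibration,outline_of
def cloud(name,d,cal=None):
    c=cal or calibration(name);K=c["intrinsics"];h,w=d.shape
    u,v=np.meshgrid(np.arange(w),np.arange(h))
    s=cv2.undistortPoints(np.stack([u,v],-1).reshape(-1,1,2).astype(float),K,np.array([c["k1"],0,0,0.])).reshape(h,w,2)
    P=np.dstack([s,np.ones((h,w))])*d[...,None]
    R=cv2.Rodrigues(np.array(c["rvec"]))[0]
    return (P-np.array(c["tvec"]).ravel())@R   # world
def rect(pts):  # centre, size, yaw(deg of first side)
    (c,s,a)=cv2.minAreaRect((pts[:,:2]*1000).astype(np.float32));return np.round(c,1),np.round(s,1),round(a,1)
E
python3 - <<'E'
from h import *
p,d=camera("top");W=cloud("top",d)
for t in "tray fuse relay spacer bracket crate bay big_cell screw_jar driver tray_pocket tray_tail".split():
    for o in outline_of(t,"top")[:2]:
        m=o["region"]&(d>0);q=W[m]
        print(t,round(o["conf"],2),np.round(o["bbox"]),m.sum(),np.round(np.median(q,0),3) if len(q) else "",rect(q) if len(q)>3 else "", np.round(np.percentile(q[:,2],[5,50,95]),3) if len(q) else '')
print("table z",np.median(W[100:160,230:280,2]))
E
```

```text
tray 0.87 [321. 180.  70.  45.] 1840 [ 0.581 -0.042  0.015] (array([582.2, -28.2]), array([180.9, 106.5]), 70.2) [0.001 0.015 0.051]
fuse 0.49 [416. 225.  18.  14.] 167 [ 0.458 -0.265  0.04 ] (array([ 456.4, -268.3]), array([42.9, 24.8]), 59.2) [0.023 0.04  0.043]
relay 0.63 [454. 229.  19.   8.] 184 [ 0.448 -0.361  0.04 ] (array([ 447.4, -363.9]), array([40.4, 25.7]), 89.9) [0.021 0.04  0.043]
spacer 0.69 [321. 180.  72.  45.] 1830 [ 0.583 -0.041  0.015] (array([588.8, -27.6]), array([181.6, 104.6]), 78.4) [0.    0.015 0.051]
spacer 0.5 [412. 194.  18.  16.] 222 [ 0.536 -0.258  0.016] (array([ 537.3, -261.8]), array([40.1, 42.1]), 16.8) [0.004 0.016 0.038]
bracket 0.62 [456. 196.  16.  17.] 150 [ 0.528 -0.376  0.009] (array([ 528.3, -375.5]), array([30.3, 38.2]), 85.9) [0.006 0.009 0.038]
bracket 0.41 [417. 223.  18.  11.] 175 [ 0.458 -0.263  0.04 ] (array([ 456.2, -267.7]), array([43.1, 26.1]), 54.3) [0.017 0.04  0.043]
crate 0.56 [431. 212.  88.  79.] 5025 [ 0.493 -0.321  0.005] (array([ 494.2, -323. ]), array([228. , 190.6]), 83.3) [0.002 0.005 0.039]
bay 0.56 [156. 175. 121.  86
[... 524 characters left out ...]
197.  14.  18.] 176 [ 0.53  -0.377  0.009] (array([ 529.1, -376.7]), array([34.6, 40.9]), 89.4) [0.005 0.009 0.038]
driver 0.64 [411. 131.  59.  13.] 412 [ 0.715 -0.287  0.019] (array([ 717.6, -268. ]), array([164.5,  28.3]), 85.8) [-0.002  0.019  0.026]
tray_pocket 0.84 [321. 176.  74.  49.] 1875 [ 0.582 -0.04   0.015] (array([585.9, -24.9]), array([183.9, 110. ]), 72.5) [0.001 0.015 0.051]
tray_pocket 0.53 [455. 229.  20.  11.] 199 [ 0.448 -0.362  0.04 ] (array([ 447.3, -367.1]), array([25.9, 46.7]), 0.0) [0.019 0.04  0.043]
tray_tail 0.95 [323. 178.  75.  48.] 1918 [ 0.582 -0.039  0.015] (array([586.9, -25.7]), array([183.8, 109.9]), 74.4) [0.001 0.015 0.051]
table z -0.000968154979562116
```

Run:
```python
import cv2
p=cv2.imread("pics/top0.png")
a=cv2.resize(p[115:225,85:365],(800,314),interpolation=cv2.INTER_CUBIC)
b=cv2.resize(p[165:255,380:485],(336,288),interpolation=cv2.INTER_CUBIC)
import numpy as np
c=np.zeros((602,800,3),np.uint8);c[:314]=a;c[314:602,:336]=b
cv2.imwrite("pics/crop.png",c[:600])
```

```text
(no output)
```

View pics/crop.png

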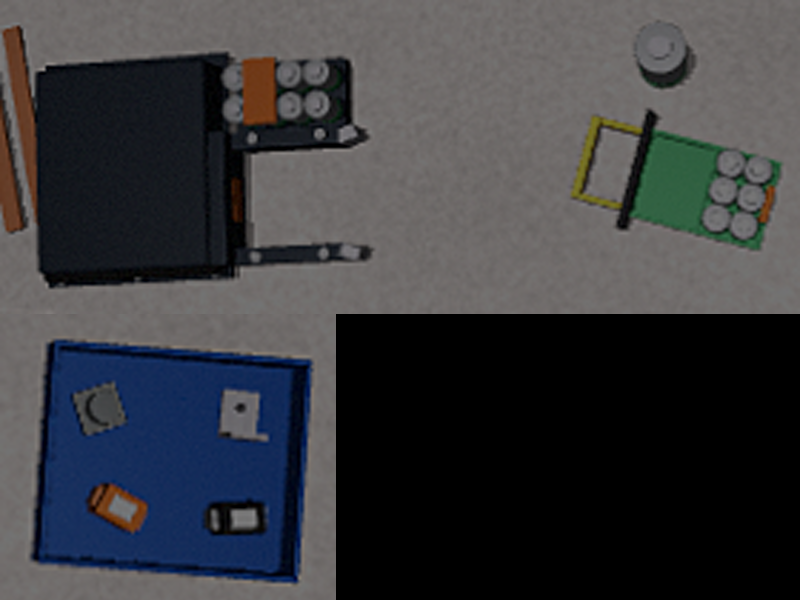

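```bash
cat >> h.py <<'E'
from scipy.spatial.transform import Rotation as Ro
def go(*targets,pose=None):  # each x,y,z (m), yaw_y deg ; chained calls
    o=ctrl.get_obs();p=o["eef_pos"];q=o["eef_rot"];R=Ro.from_quat([q[1],q[2],q[3],q[0]]).as_matrix()
    yaw=np.arctan2(R[1,1],R[0,1])
    print("t",round(o["time_s"],2),"pos",np.round(p*1000,1),"yaw",round(np.degrees(yaw),2),"zaxis",np.round(R[:,2],3),"q",np.round(o["q"],2),"open",round(o["opening"],3))
    for t in targets:
        dl=R.T@(np.array(t[:3])-p)*1000; tn=-((np.radians(t[3])-yaw+np.pi)%(2*np.pi)-np.pi)
        print("->",t,"shift",np.round(dl,1),"turn",round(tn,4))
        p=np.array(t[:3]);yaw=np.radians(t[3]);c,s=np.cos(yaw),np.sin(yaw)
        R=np.array([[-s,c,0],[c,s,0],[0,0,-1.]])
E
python3 - <<'E'
from h import *
go((.43,.2,.28,30),(.53,-.05,.28,-15))
c=calibration("wrist");R=cv2.Rodrigues(np.array(c["rvec"]))[0];print(-R.T@c["tvec"],R, c["intrinsics"][0])
E
```

```text
t 0.75 pos [170.9 549.  231.3] yaw 72.71 zaxis [ 0. -0. -1.] q [ 1.06  0.18  1.61 -0.    1.35 -0.21] open 1.004
-> (0.43, 0.2, 0.28, 30) shift [-351.1 -256.2  -48.7] turn 0.7454
-> (0.53, -0.05, 0.28, -15) shift [-266.5  -38.4    0. ] turn 0.7854
[0.09585852 0.57338952 0.37388747] [[ 2.97596017e-01  9.54691612e-01 -7.32386569e-04]
 [ 9.08514821e-01 -2.82965943e-01  3.07459096e-01]
 [ 2.93321379e-01 -9.21639861e-02 -9.51561017e-01]] [345.87271716   0.         319.8945184 ]
```

Emit:
move_arm(series=[[[1,-351,-256,-49,0.745],[1,-351,-256,-49,0.745],[1,-351,-256,-49,0.745],[1,-351,-256,-49,0.745],[1,-351,-256,-49,0.745],[1,-351,-256,-49,0.745],[1,-351,-256,-49,0.745],[1,-351,-256,-49,0.745],[1,-351,-256,-49,0.745],[1,-351,-256,-49,0.745]]])

```text
time_s: 1.58
eef_pos: [0.4186, 0.2149, 0.2786]
eef_rot: [0.0, 0.5, 0.866, 0.0]
wrist_force: [-0.0, 1.0, 0.1]
opening: 1.001
grasp_force: 0.0
```

Run:
```python
from h import *
go((.57,.03,.28,-15),(.457,-.24,.25,-31))
```

```text
t 1.58 pos [418.6 214.9 278.6] yaw 30.03 zaxis [ 0.001  0.    -1.   ] q [ 0.22 -0.1   1.8   0.    1.44 -0.3 ] open 1.001
-> (0.57, 0.03, 0.28, -15) shift [-235.8   38.6   -1.3] turn 0.7859
-> (0.457, -0.24, 0.25, -31) shift [-290.   -39.3   30. ] turn 0.2793
```

Emit:
move_arm(series=[[[0.5,-236,39,-1,0.786],[0.5,-236,39,-1,0.786],[0.5,-236,39,-1,0.786],[0.5,-236,39,-1,0.786],[0.5,-236,39,-1,0.786],[0.5,-236,39,-1,0.786],[0.5,-236,39,-1,0.786],[0.5,-236,39,-1,0.786],[0.5,-236,39,-1,0.786],[0.5,-236,39,-1,0.786]]])

```text
time_s: 2.42
eef_pos: [0.5691, 0.0326, 0.2789]
eef_rot: [-0.0, 0.793, 0.61, -0.0]
wrist_force: [0.0, -0.4, -0.2]
opening: 0.496
grasp_force: 0.0
```

Run:
```python
from h import *
cal=calibration("wrist");p,d=camera("wrist");cv2.imwrite("pics/w1.png",p)
np.savez("pics/w1.npz",p=p,d=d,**{k:np.array(v) for k,v in cal.items()})
go((.457,-.24,.25,-31))
W=cloud("wrist",d,cal)
for o in outline_of("tray","wrist")[:1]:
    q=W[o["region"]&(d>0)];print(o["conf"],o["bbox"],rect(q),np.percentile(q[:,2],[5,50,95]))
```

```text
t 2.47 pos [569.1  32.8 279.1] yaw -14.87 zaxis [ 0.  0. -1.] q [-0.15  0.13  1.56  0.    1.44  0.11] open 0.501
-> (0.457, -0.24, 0.25, -31) shift [-292.4  -38.4   29.1] turn 0.2815
```

View pics/w1.png

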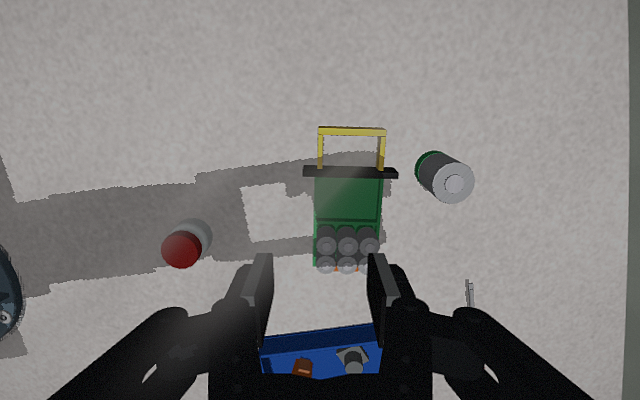

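```bash
cat >> h.py <<'E'
def plane(name,cal,uv,z):
    c=cal;s=cv2.undistortPoints(np.array(uv,float).reshape(-1,1,2),c["intrinsics"],np.array([float(c["k1"]),0,0,0.])).reshape(-1,2)
    R=cv2.Rodrigues(np.array(c["rvec"]))[0];C=-R.T@np.array(c["tvec"]).ravel()
    D=np.c_[s,np.ones(len(s))]@R
    return C+D*((z-C[2])/D[:,2])[:,None]
def traypose(p,d,cal,box):
    W=cloud("wrist",d,cal);hsv=cv2.cvtColor(p,cv2.COLOR_BGR2HSV);r0,r1,c0,c1=box
    B=np.zeros(d.shape,bool);B[r0:r1,c0:c1]=1
    def uv(m): v,u=np.nonzero(m);return np.c_[u,v]
    ye=B&(hsv[...,0]>20)&(hsv[...,0]<35)&(hsv[...,1]>120)&(hsv[...,2]>70)
    ye=cv2.morphologyEx(ye.astype(np.uint8),cv2.MORPH_OPEN,np.ones((2,2)))>0
    Y=plane("w",cal,uv(ye),.024)
    ce=B&(abs(W[...,2]-.052)<.005)
    C=plane("w",cal,uv(ce),.052)
    pl=B&(p.max(-1)<45)&(abs(W[...,2]-.030)<.005)
    P=plane("w",cal,uv(pl),.030)
    for n,q in(("yellow",Y),("cells",C),("plate",P)):
        if len(q)>5:
            m=np.median(q[:,:2],0);q=q[np.linalg.norm(q[:,:2]-m,axis=1)<.08];print(n,len(q),rect(q),np.round(q.mean(0)*1000,1))
    return Y,C,P
E
python3 - <<'E'
from h import *
z=np.load("pics/w1.npz");cal={k:z[k] for k in("intrinsics","k1","rvec","tvec")}
traypose(z["p"],z["d"],cal,(115,275,295,405))
E
```

```text
yellow 701 (array([608.9,  36.8]), array([49.1, 77.7]), 73.2) [606.  46.  24.]
cells 1714 (array([572.3, -79. ]), array([50. , 74.3]), 72.5) [569.6 -76.4  52. ]
plate 256 (array([631.4,   1.3]), array([ 8.3, 43.3]), 75.2) [632.6   1.   30. ]
```

Emit:
move_arm(series=[[[0.5,-292,-38,29,0.281],[0.5,-292,-38,29,0.281],[0.5,-292,-38,29,0.281],[0.5,-292,-38,29,0.281],[0.5,-292,-38,29,0.281],[0.5,-292,-38,29,0.281],[0.5,-292,-38,29,0.281],[0.5,-292,-38,29,0.281],[0.5,-292,-38,29,0.281],[0.5,-292,-38,29,0.281]]])

```text
time_s: 3.35
eef_pos: [0.4574, -0.2397, 0.2502]
eef_rot: [-0.0, 0.871, 0.492, 0.0]
wrist_force: [-0.4, 0.9, 0.1]
opening: 0.5
grasp_force: 0.0
```

Run:
```python
from h import *
cal=calibration("wrist");p,d=camera("wrist");cv2.imwrite("pics/w2.png",p)
np.savez("pics/w2.npz",p=p,d=d,**{k:np.array(v) for k,v in cal.items()})
W=cloud("wrist",d,cal)
hsv=cv2.cvtColor(p,cv2.COLOR_BGR2HSV)
for o in outline_of("fuse","wrist")[:2]:
    m=o["region"]&(d>0);q=W[m];print(o["conf"],o["bbox"],rect(q[q[:,2]>.036]),np.percentile(q[:,2],[5,50,95]))
    t=m&(abs(W[...,2]-.041)<.004);v,u=np.nonzero(t);print("top",rect(plane("w",cal,np.c_[u,v],.041)))
go((.457,-.267,.013,-31))
```

```text
0.83 [336.6, 187.1, 26.9, 42.9] (array([ 458.9, -269. ]), array([35.9, 24.8]), 59.9) [0.01945416 0.04085757 0.04234208]
top (array([ 459.2, -268.6]), array([35.4, 24.7]), 59.1)
t 3.45 pos [ 458.  -238.8  250.3] yaw -30.98 zaxis [ 0.001  0.    -1.   ] q [-0.71  0.03  1.73  0.    1.38 -0.17] open 0.501
-> (0.457, -0.267, 0.013, -31) shift [-24.8  13.6 237.3] turn 0.0004
```

View pics/w2.png

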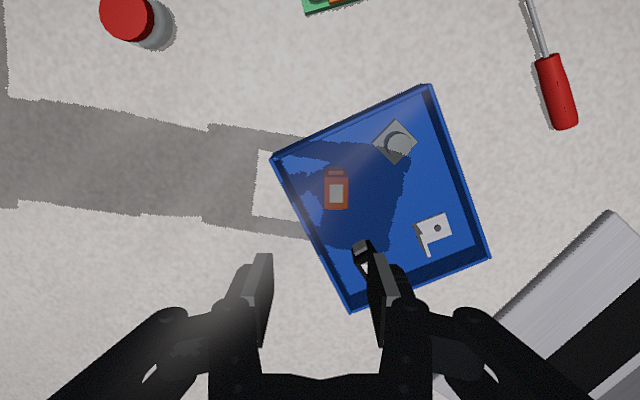

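Emit:
move_arm(series=[[[0.5,-25.5,16,0,0],[0.5,-25.5,16,40,0],[0.5,-25.5,16,80,0],[0.5,-25.5,16,120,0],[0.5,-25.5,16,160,0],[0.5,-25.5,16,195,0],[0.5,-25.5,16,225,0],[0.5,-25.5,16,237,0],[0.5,-25.5,16,237,0],[0.1,-25.5,16,237,0]]])

```text
time_s: 4.28
eef_pos: [0.4587, -0.2698, 0.0136]
eef_rot: [0.0, 0.87, 0.492, 0.0]
wrist_force: [1.2, -1.0, -0.3]
opening: 0.37
grasp_force: 0.0
```

Emit:
move_arm(series=[[[0,0,0,0,0],[0,0,0,0,0],[0,0,0,0,0],[0,0,0,0,0],[0,0,0,-5,0],[0,0,0,-20,0],[0,0,0,-45,0],[0,0,0,-80,0],[0,0,0,-110,0],[0,0,0,-120,0]]])

```text
time_s: 5.12
eef_pos: [0.4598, -0.2724, 0.1383]
eef_rot: [0.004, 0.871, 0.492, 0.001]
wrist_force: [1.6, -0.4, 0.8]
opening: 0.289
grasp_force: 60.4
```

Run:
```python
from h import *
go((.5904,-.0215,.13,-17.5),(.5904,-.0215,.012,-17.5))
print(ctrl.get_obs()["grasp_force"])
p,d=camera("wrist");print([(round(o["conf"],2),np.round(o["bbox"])) for o in outline_of("fuse","wrist")])
```

```text
t 5.12 pos [ 459.8 -272.4  138.3] yaw -31.11 zaxis [ 0.005 -0.005 -1.   ] q [-0.76  0.19  1.8  -0.    1.15 -0.21] open 0.289
-> (0.5904, -0.0215, 0.13, -17.5) shift [282.3 -17.9   7.7] turn -0.2376
-> (0.5904, -0.0215, 0.012, -17.5) shift [  0.   0. 118.] turn -0.0
60.43732166290283
[(0.72, array([322., 276.,  65., 116.]))]
```

Emit:
move_arm(series=[[[0,20,-1,0,-0.02],[0,55,-3,0,-0.05],[0,95,-5,0,-0.08],[0,135,-7,0,-0.11],[0,175,-9,0,-0.15],[0,215,-11,0,-0.19],[0,250,-13,0,-0.22],[0,275,-15,0,-0.238],[0,281,-15,0,-0.238],[0,281,-15,0,-0.238]]])

```text
time_s: 6.05
eef_pos: [0.5893, -0.0201, 0.1306]
eef_rot: [-0.001, 0.806, 0.593, -0.001]
wrist_force: [-0.5, -1.2, -1.7]
opening: 0.294
grasp_force: 60.4
```

Run:
```python
from h import *
go((.5904,-.0215,.0125,-17.5))
```

```text
t 6.05 pos [589.3 -20.1 130.6] yaw -17.32 zaxis [-0.003  0.001 -1.   ] q [-0.24  0.32  1.65  0.    1.17  0.07] open 0.294
-> (0.5904, -0.0215, 0.0125, -17.5) shift [ -0.9   1.9 118.1] turn 0.0032
```

Emit:
move_arm(series=[[[0,-1,2,10,0],[0,-1,2,35,0],[0,-1,2,60,0],[0,-1,2,80,0],[0,-1,2,95,0],[0,-1,2,105,0],[0,-1,2,112,0],[0,-1,2,112,0],[0,-1,2,112,0],[0,-1,2,112,0]]])

```text
time_s: 6.88
eef_pos: [0.5926, -0.0242, 0.022]
eef_rot: [0.001, 0.806, 0.591, 0.001]
wrist_force: [-1.3, 0.9, -0.4]
opening: 0.29
grasp_force: 60.4
```

Run:
```python
from h import *
go((.5904,-.0215,.0127,-17.5));print(ctrl.get_obs()["wrist_force"])
```

```text
t 6.88 pos [592.6 -24.2  22. ] yaw -17.5 zaxis [ 0.002 -0.    -1.   ] q [-0.24  0.48  1.69 -0.    0.97  0.06] open 0.29
-> (0.5904, -0.0215, 0.0127, -17.5) shift [ 1.9 -2.9  9.3] turn -0.0
[-1.2733398   0.94510685 -0.38333729]
```

Emit:
move_arm(series=[[[0,1,-1,4,0],[0,1,-1,7,0],[0,1,-1,9,0],[0,1,-1,9,0],[0,1,-1,9,0],[0.2,1,-1,9,0],[0.35,1,-1,9,0],[0.42,1,-1,9,0],[0.42,1,-1,9,0],[0.42,1,-1,9,0]]])

```text
time_s: 7.72
eef_pos: [0.5911, -0.0224, 0.0119]
eef_rot: [0.0, 0.806, 0.592, -0.0]
wrist_force: [-0.3, -0.5, 0.3]
opening: 0.424
grasp_force: 0.0
```

Run:
```python
from h import *
go();o=ctrl.get_obs();print(o["wrist_force"],o["grasp_force"])
```

```text
t 7.72 pos [591.1 -22.4  11.9] yaw -17.47 zaxis [-0. -0. -1.] q [-0.24  0.5   1.69 -0.    0.95  0.07] open 0.424
[-0.31083438 -0.49323979  0.2958129 ] 0.0
```

Run:
```python
from h import *
go((.57,.19,.29,-107.5))
```

```text
t 7.72 pos [591.1 -22.4  11.9] yaw -17.47 zaxis [-0. -0. -1.] q [-0.24  0.5   1.69 -0.    0.95  0.07] open 0.424
-> (0.57, 0.19, 0.29, -107.5) shift [ 196.2  -83.9 -278.1] turn 1.5714
```

Emit:
move_arm(series=[[[0.42,0,0,-15,0],[0.42,0,0,-40,0],[0.42,0,0,-70,0.05],[0.42,10,-5,-105,0.17],[0.42,35,-15,-140,0.29],[0.42,65,-30,-170,0.41],[0.42,95,-45,-200,0.53],[0.42,125,-55,-225,0.65],[0.42,155,-65,-255,0.77],[0.42,185,-80,-278,0.89]]])

```text
time_s: 8.55
eef_pos: [0.5715, 0.1724, 0.287]
eef_rot: [0.0, 0.983, 0.184, 0.001]
wrist_force: [1.4, -0.3, 0.0]
opening: 0.416
grasp_force: 0.0
```

Run:
```python
from h import *
go((.57,.19,.29,-107.5))
```

```text
t 8.55 pos [571.5 172.4 287. ] yaw -68.84 zaxis [ 0.002 -0.    -1.   ] q [ 0.09  0.19  1.49 -0.    1.47  1.3 ] open 0.416
-> (0.57, 0.19, 0.29, -107.5) shift [  5.  -16.9  -3. ] turn 0.6747
```

Emit:
move_arm(series=[[[0.42,5,-17,-3,0.12],[0.42,5,-17,-3,0.24],[0.42,5,-17,-3,0.36],[0.42,5,-17,-3,0.48],[0.42,5,-17,-3,0.6],[0.42,5,-17,-3,0.674],[0.42,5,-17,-3,0.674],[0.42,5,-17,-3,0.674],[0.42,5,-17,-3,0.674],[0.42,5,-17,-3,0.674]]])

```text
time_s: 9.38
eef_pos: [0.5697, 0.1889, 0.2879]
eef_rot: [0.0, 0.989, -0.148, -0.0]
wrist_force: [-0.8, -0.6, 0.0]
opening: 0.423
grasp_force: 0.0
```

Run:
```python
from h import *
cal=calibration("wrist");p,d=camera("wrist");cv2.imwrite("pics/w3.png",p)
np.savez("pics/w3.npz",p=p,d=d,**{k:np.array(v) for k,v in cal.items()})
o=outline_of("tray","wrist")
print([(round(x["conf"],2),x["bbox"]) for x in o])
```

```text
[(0.63, [501.5, 85.5, 176.5, 105.7])]
```

View pics/w3.png

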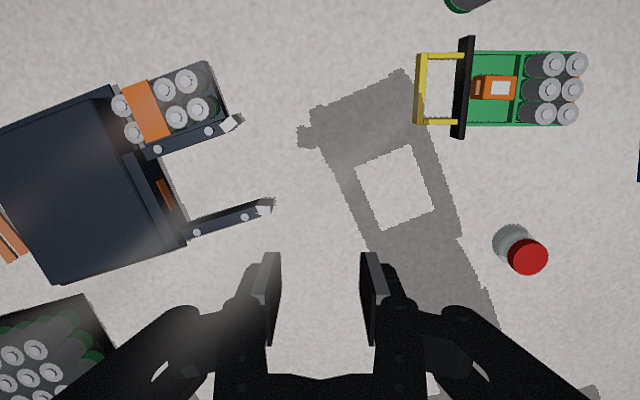

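Run:
```python
from h import *
z=np.load("pics/w3.npz");cal={k:z[k] for k in("intrinsics","k1","rvec","tvec")};p,d=z["p"],z["d"]
Y,C,P=traypose(p,d,cal,(30,140,405,600))
W=cloud("wrist",d,cal)
m=np.zeros(d.shape,bool);m[95:250,130:285]=1
m&=abs(W[...,2]-.030)<.003
n,l,st,ce=cv2.connectedComponentsWithStats(m.astype(np.uint8))
vis=p.copy();vis[m]=(0,0,255);cv2.imwrite("pics/m3.png",cv2.resize(vis[80:270,100:300],(800,760))[:600])
for i in range(1,n):
    if st[i,4]>60:
        v,u=np.nonzero(l==i);q=plane("w",cal,np.c_[u,v],.030);print(st[i],rect(q),np.round(q.mean(0)*1000,1))
# back wall face: z~.045
m=np.zeros(d.shape,bool);m[120:260,100:200]=1;m&=abs(W[...,2]-.045)<.004
v,u=np.nonzero(m);q=plane("w",cal,np.c_[u,v],.0465);print("wall",len(q),rect(q))
```

```text
yellow 1044 (array([606.8,  38.7]), array([53.1, 77.9]), 73.5) [612.8  46.4  24. ]
cells 2664 (array([573.6, -78.5]), array([51.4, 73.6]), 73.6) [574.5 -78.6  52. ]
plate 824 (array([599.3,  11.7]), array([ 10.3, 109.8]), 73.7) [600.5  11.4  30. ]
[ 137  115  133  127 2736] (array([585.6, 327.8]), array([125.7, 123.5]), 1.0) [590.6 333.1  30. ]
wall 6518 (array([594.8, 395.4]), array([107.3, 193.2]), 61.9)
```

View pics/m3.png

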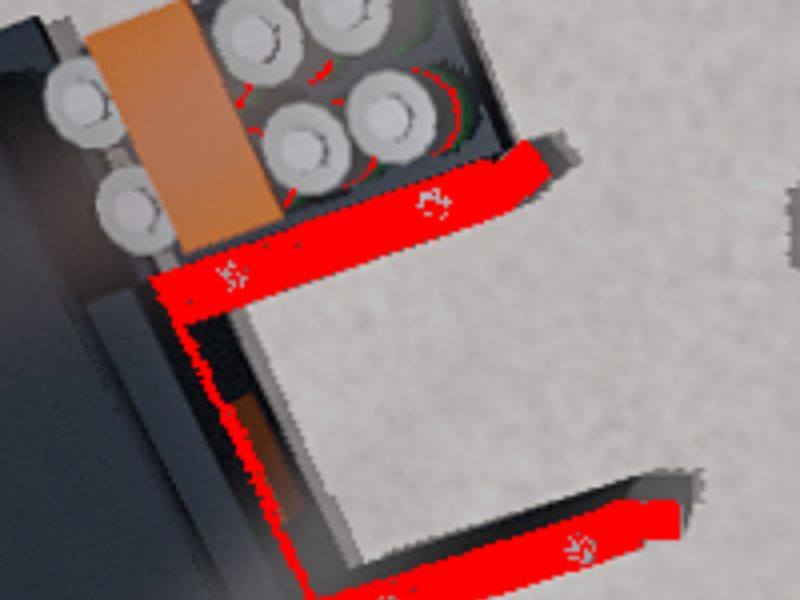

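Run:
```python
from h import *
z=np.load("pics/w3.npz");cal={k:z[k] for k in("intrinsics","k1","rvec","tvec")};p,d=z["p"],z["d"]
W=cloud("wrist",d,cal)
m=np.zeros(d.shape,bool);m[95:250,130:285]=1
m&=abs(W[...,2]-.030)<.003
e=cv2.morphologyEx(m.astype(np.uint8),cv2.MORPH_OPEN,np.ones((5,5)))
n,l,st,ce=cv2.connectedComponentsWithStats(e)
Q=[]
for i in range(1,n):
    if st[i,4]>200:
        v,u=np.nonzero(l==i);q=plane("w",cal,np.c_[u,v],.030)[:,:2]*1000
        vx,vy,x0,y0=cv2.fitLine(q.astype(np.float32),cv2.DIST_HUBER,0,.01,.01).ravel()
        print(st[i],"yaw",np.degrees(np.arctan2(vy,vx)),q.mean(0),rect(q/1000));Q.append(q)
for yaw in np.radians(np.arange(88,104,2)):
    a=np.array([np.cos(yaw),np.sin(yaw)]);b=np.array([-a[1],a[0]])
    print(round(np.degrees(yaw)),[ (np.round(np.percentile(q@a,[0,100]),1),np.round(np.percentile(q@b,[2,98]),1)) for q in Q])
```

```text
[210 117  26  20 336] yaw -79.97761 [640.28164233 284.47092759] (array([640., 284.]), array([16.1, 32. ]), 0.3)
[159 127  51  28 690] yaw -88.78523 [638.90955151 333.6374675 ] (array([639.2, 334. ]), array([16.1, 63.2]), 1.1)
[140 145  18  16 217] yaw -89.23117 [638.15484553 379.35291367] (array([638.1, 379.6]), array([15.8, 20.8]), 0.0)
[245 205  25  14 265] yaw 82.886795 [532.54682251 281.49568835] (array([531.7, 281.9]), array([30. , 16.9]), 73.0)
[200 211  42  24 535] yaw -84.90577 [530.97626557 329.91637734] (array([531.1, 330.4]), array([16.5, 59.8]), 1.3)
88 [(array([290.3, 321.8]), array([-637.2, -622. ])), (array([324.4, 387.3]), array([-635.3, -618.9])), (array([391.2, 412. ]), array([-632.1, -617.1])), (array([284. , 315.3]), array([-529.8, -514.8])), (array([319.2, 378.4]), array([-527.6, -510.9]))]
90 [(array([268. , 299.9]), array([-647.4, -632.6])), (array([302.4, 365.5]), array([-646.8, -631.4])), (array([369.2, 390. ]), array([-645.6, -630.6])), (array([265.5, 296.9]), array([-540.1, -525. ])), (array([300.6, 360.3]), array([-538.9, -523.1]))]
92 [(array([245.4, 277.
[... 802 characters left out ...]
10.8, 274. ]), array([-688.1, -670.1])), (array([276.7, 297.4]), array([-692.4, -676.9])), (array([188.6, 219.6]), array([-574.9, -558.5])), (array([222.8, 283.7]), array([-580.5, -562.9]))]
100 [(array([152.2, 185.3]), array([-688. , -672.9])), (array([187.2, 250.2]), array([-696.7, -677.2])), (array([252.5, 273.5]), array([-702.1, -686.3])), (array([168.7, 199.6]), array([-582. , -564.9])), (array([202.6, 263.6]), array([-589.5, -570.8]))]
102 [(array([128.3, 161.6]), array([-693.8, -678.4])), (array([163.4, 226.1]), array([-704.7, -683.6])), (array([228. , 249.3]), array([-710.9, -695. ])), (array([148.6, 179.3]), array([-588.2, -570.7])), (array([182.2, 243.3]), array([-597.7, -578.1]))]
```

Run:
```python
from h import *
go((.614,.0575,.006,-106.5))
```

```text
t 9.48 pos [569.7 188.9 288. ] yaw -107.04 zaxis [-0.  0. -1.] q [0.12 0.2  1.48 0.   1.47 1.99] open 0.42
-> (0.614, 0.0575, 0.006, -106.5) shift [ 80.9 112.6 282. ] turn -0.0094
```

Emit:
move_arm(series=[[[0.4,20,25,30,-0.01],[0.4,45,60,65,-0.01],[0.4,70,95,95,-0.01],[0.4,81,112.5,125,-0.01],[0.4,81,112.5,160,-0.01],[0.4,81,112.5,190,-0.01],[0.4,81,112.5,215,-0.01],[0.4,81,112.5,230,-0.01],[0.4,81,112.5,235,-0.01],[0.4,81,112.5,235,-0.01]]])

```text
time_s: 10.32
eef_pos: [0.613, 0.0576, 0.0514]
eef_rot: [0.0, 0.99, -0.143, -0.002]
wrist_force: [0.3, 0.0, -0.2]
opening: 0.4
grasp_force: 0.0
```

Run:
```python
from h import *
go((.614,.0575,.006,-106.5))
cal=calibration("wrist");p,d=camera("wrist");cv2.imwrite("pics/w4.png",p)
```

```text
t 10.32 pos [613.   57.6  51.4] yaw -106.5 zaxis [-0.003  0.    -1.   ] q [-0.1   0.48  1.61 -0.    1.05  1.76] open 0.4
-> (0.614, 0.0575, 0.006, -106.5) shift [ 1.2 -0.2 45.4] turn 0.0001
```

View pics/w4.png

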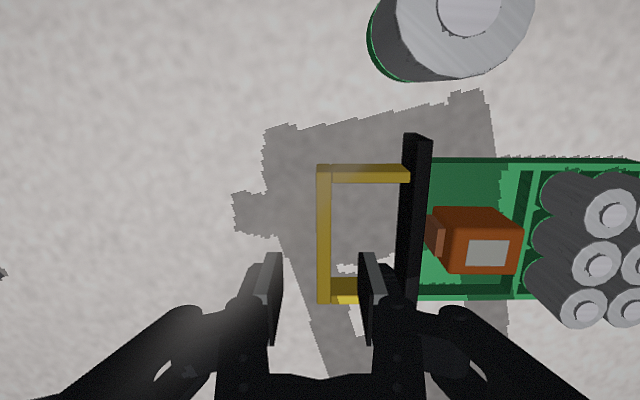

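Emit:
move_arm(series=[[[0.4,0.5,0,15,0],[0.4,0.5,0,30,0],[0.4,0.5,0,40,0],[0.4,0.5,0,45,0],[0.4,0.5,0,45,0],[0,0.5,0,45,0],[0,0.5,0,45,0],[0,0.5,0,45,0],[0,0.5,0,45,0],[0,0.5,0,45,0]]])

```text
time_s: 11.2
eef_pos: [0.6154, 0.0571, 0.0093]
eef_rot: [0.0, 0.99, -0.144, 0.001]
wrist_force: [-2.4, -3.0, 5.8]
opening: 0.072
grasp_force: 60.9
```

```bash
cat > plan.py <<'E'
from h import *
L=120.
def hand(pv,yaw): 
    y=np.radians(yaw);return np.array([pv[0]-L*np.cos(y),pv[1]-L*np.sin(y),yaw])
def emit(keys,start):  # keys: list of (hand x,y,yaw) mm/deg per row ; 10 per call
    p0=start
    for k in range(0,len(keys),10):
        y=np.radians(p0[2]);ax=np.array([-np.sin(y),np.cos(y)]);ay=np.array([np.cos(y),np.sin(y)])
        rows=[]
        for t in keys[k:k+10]:
            dl=t[:2]-p0[:2];rows.append([0,round(float(dl@ax),1),round(float(dl@ay),1),0,round(-np.radians(t[2]-p0[2]),3)])
        print(rows);p0=keys[k+9]
E
python3 - <<'E'
from plan import *
go();o=ctrl.get_obs();print(o["wrist_force"],o["grasp_force"])
s=np.array([613.5,57.5,-106.5]);pv0=s[:2]+L*np.array([np.cos(np.radians(-106.5)),np.sin(np.radians(-106.5))]);print(pv0)
pv1=pv0+[3,90];pv2=np.array([589.7,140.])
K=[]
for f in [.03,.1,.2,.3,.4,.52,.64,.76,.88,1]: K.append(hand(pv0+f*(pv1-pv0),-106.5))
for i in range(1,41):
    yaw=-106.5+197.9*i/40; g=min(1,i/22)
    K.append(hand(pv1+g*(pv2-pv1),yaw))
print(np.round(K[9::10],1))
emit(K,s)
E
```

```text
t 11.2 pos [615.4  57.1   9.3] yaw -106.51 zaxis [ 0.002 -0.001 -1.   ] q [-0.1   0.55  1.62 -0.    0.97  1.76] open 0.072
[-2.44978238 -2.96093871  5.79703418] 60.94468116760254
[579.41815864 -57.55836818]
[[ 616.5  147.5 -106.5]
 [ 520.4  182.   -57. ]
 [ 470.1  146.    -7.5]
 [ 500.4   59.8   41.9]
 [ 592.6   20.    91.4]]
[[0, -0.7, -2.6, 0, np.float64(-0.0)], [0, -2.3, -8.7, 0, np.float64(-0.0)], [0, -4.5, -17.4, 0, np.float64(-0.0)], [0, -6.8, -26.1, 0, np.float64(-0.0)], [0, -9.1, -34.9, 0, np.float64(-0.0)], [0, -11.8, -45.3, 0, np.float64(-0.0)], [0, -14.5, -55.8, 0, np.float64(-0.0)], [0, -17.2, -66.2, 0, np.float64(-0.0)], [0, -20.0, -76.7, 0, np.float64(-0.0)], [0, -22.7, -87.1, 0, np.float64(-0.0)]]
[[0, -11.4, -4.3, 0, np.float64(-0.086)], [0, -22.8, -7.8, 0, np.float64(-0.173)], [0, -34.0, -10.3, 0, np.float64(-0.259)], [0, -44.9, -12.0, 0, np.float64(-0.345)], [0, -55.6, -12.9, 0, np.float64(-0.432)], [0, -65.9, -12.9, 0, np.float64(-0.518)], [0, -75.7, -12.2, 0, np.float64(-0.604)], [0, -85.0, -10.7, 0, np.float64(-0.691)], [0, -93.8, -8.6, 0, np.float64(-0.777)], [0
[... 561 characters left out ...]
.259)], [0, -30.8, 6.5, 0, np.float64(-0.345)], [0, -40.4, 10.4, 0, np.float64(-0.432)], [0, -49.6, 15.1, 0, np.float64(-0.518)], [0, -58.4, 20.6, 0, np.float64(-0.604)], [0, -66.7, 26.9, 0, np.float64(-0.691)], [0, -74.4, 33.8, 0, np.float64(-0.777)], [0, -81.4, 41.4, 0, np.float64(-0.864)]]
[[0, -10.3, 0.4, 0, np.float64(-0.086)], [0, -20.6, 1.8, 0, np.float64(-0.173)], [0, -30.7, 4.0, 0, np.float64(-0.259)], [0, -40.6, 7.1, 0, np.float64(-0.345)], [0, -50.2, 11.0, 0, np.float64(-0.432)], [0, -59.4, 15.7, 0, np.float64(-0.518)], [0, -68.2, 21.3, 0, np.float64(-0.604)], [0, -76.5, 27.5, 0, np.float64(-0.691)], [0, -84.2, 34.5, 0, np.float64(-0.777)], [0, -91.2, 42.0, 0, np.float64(-0.864)]]
```

Emit:
move_arm(series=[[[0,-0.7,-2.6,0,0],[0,-2.3,-8.7,0,0],[0,-4.5,-17.4,0,0],[0,-6.8,-26,0,0],[0,-9,-35,0,0],[0,-11.8,-45.3,0,0],[0,-14.5,-55.8,0,0],[0,-17.2,-66.2,0,0],[0,-20,-76.7,0,0],[0,-22.7,-87,0,0]]])

```text
time_s: 12.03
eef_pos: [0.6188, 0.1461, 0.0093]
eef_rot: [0.001, 0.99, -0.144, 0.001]
wrist_force: [-1.0, -8.1, 4.5]
opening: 0.077
grasp_force: 60.8
```

Run:
```python
from plan import *
go((.6165,.1475,.006,-106.5));o=ctrl.get_obs();print(o["wrist_force"],o["grasp_force"])
cal=calibration("wrist");p,d=camera("wrist");cv2.imwrite("pics/w5.png",p)
o=outline_of("fuse","wrist");print([(round(x["conf"],2),np.round(x["bbox"])) for x in o])
W=cloud("wrist",d,cal);m=o[0]["region"]&(d>0);print(np.percentile(W[m][:,2],[50,95]))
traypose(p,d,cal,(100,340,280,640))
o=ctrl.get_obs();print(o["eef_pos"],o["wrist_force"])
```

```text
t 12.03 pos [618.8 146.1   9.3] yaw -106.5 zaxis [ 0.002 -0.002 -1.   ] q [ 0.05  0.58  1.57 -0.    0.99  1.91] open 0.077
-> (0.6165, 0.1475, 0.006, -106.5) shift [-2.6 -0.7  3.3] turn -0.0
[-0.95058723 -8.10639101  4.45378958] 60.771172642707825
[(0.69, array([515., 285., 129.,  98.]))]
[0.03873951 0.04082679]
yellow 4781 (array([629.1, 135.2]), array([38.4, 80.9]), 39.7) [636.5 128.1  24. ]
cells 1414 (array([620.4, 135. ]), array([49.5, 18.9]), 72.3) [625.2 138.5  52. ]
plate 4082 (array([634.9, 123.5]), array([67.8, 66.8]), 73.1) [629.4 100.   30. ]
[0.61879022 0.14824925 0.00934663] [0.04042791 1.49574517 4.99173438]
```

Emit:
move_arm(series=[[[0,-11.4,-4.3,0,-0.086],[0,-22.8,-7.8,0,-0.173],[0,-34,-10.3,0,-0.259],[0,-45,-12,0,-0.345],[0,-55.6,-12.9,0,-0.432],[0,-65.9,-12.9,0,-0.518],[0,-75.7,-12.2,0,-0.604],[0,-85,-10.7,0,-0.691],[0,-93.8,-8.6,0,-0.777],[0,-102,-5.8,0,-0.864]]])

```text
time_s: 12.97
eef_pos: [0.5233, 0.1815, 0.0093]
eef_rot: [0.001, 0.958, 0.286, 0.002]
wrist_force: [3.8, -4.0, 2.7]
opening: 0.073
grasp_force: 60.5
```

Emit:
move_arm(series=[[[0,-7.4,-3.5,0,-0.086],[0,-14.7,-6.1,0,-0.173],[0,-21.9,-7.8,0,-0.259],[0,-28.9,-8.6,0,-0.345],[0,-35.5,-8.6,0,-0.432],[0,-41.8,-7.8,0,-0.518],[0,-47.6,-6.2,0,-0.604],[0,-53,-4,0,-0.691],[0,-57.7,-0.8,0,-0.777],[0,-61.8,2.8,0,-0.864]]])

```text
time_s: 13.8
eef_pos: [0.4727, 0.1458, 0.0092]
eef_rot: [0.001, 0.751, 0.661, 0.002]
wrist_force: [0.6, -0.5, 4.4]
opening: 0.079
grasp_force: 60.8
```

Run:
```python
from plan import *
go((.4701,.146,.009,-7.5));o=ctrl.get_obs();print(o["wrist_force"],o["grasp_force"])
p,d=camera("top");cv2.imwrite("pics/t5.png",p);W=cloud("top",d)
for n in("big_cell","tray"):
  o=outline_of(n,"top")[:1]
  for x in o: q=W[x["region"]&(d>0)];print(n,x["conf"],np.round(x["bbox"]),rect(q))
```

```text
t 13.8 pos [472.7 145.8   9.2] yaw -7.3 zaxis [ 0.004  0.001 -1.   ] q [0.06 0.33 1.94 0.   0.86 0.19] open 0.079
-> (0.4701, 0.146, 0.009, -7.5) shift [-0.1 -2.6  0.2] turn 0.0034
[ 0.61371153 -0.52015429  4.35565356] 60.81291675567627
big_cell 0.8 [316. 136.  22.  26.] (array([698.6, -19. ]), array([42.7, 44.1]), 85.8)
tray 0.88 [262. 193.  38.  68.] (array([554.7, 130.8]), array([102.6, 181.6]), 87.0)
```

Emit:
move_arm(series=[[[0,-5.5,0.1,0,-0.086],[0,-10.8,1.2,0,-0.173],[0,-21,3.4,0,-0.259],[0,-30.8,6.5,0,-0.345],[0,-40.4,10.4,0,-0.432],[0,-49.6,15,0,-0.518],[0,-58.4,20.6,0,-0.604],[0,-66.7,26.9,0,-0.691],[0,-74.4,33.8,0,-0.777],[0,-81.4,41.4,0,-0.864]]])

```text
time_s: 14.78
eef_pos: [0.5002, 0.061, 0.0085]
eef_rot: [-0.002, 0.405, 0.915, 0.001]
wrist_force: [-7.3, 8.5, 13.0]
opening: 0.07
grasp_force: 62.1
```

Emit:
move_arm(series=[[[0,-10.3,0.4,0,-0.086],[0,-20.6,1.8,0,-0.173],[0,-30.7,4,0,-0.259],[0,-40.6,7,0,-0.345],[0,-50.2,11,0,-0.432],[0,-59.4,15.7,0,-0.518],[0,-68.2,21.3,0,-0.604],[0,-76.5,27.5,0,-0.691],[0,-84.2,34.5,0,-0.777],[0,-91.2,42,0,-0.864]]])

```text
time_s: 15.62
eef_pos: [0.5915, 0.0203, 0.0083]
eef_rot: [-0.003, -0.016, 1.0, 0.0]
wrist_force: [-11.1, 0.2, 12.9]
opening: 0.074
grasp_force: 62.4
```

Run:
```python
from plan import *
go((.5926,.020,.009,91.4));o=ctrl.get_obs();print(o["wrist_force"],o["grasp_force"])
cal=calibration("wrist");p,d=camera("wrist");cv2.imwrite("pics/w6.png",p)
np.savez("pics/w6.npz",p=p,d=d,**{k:np.array(v) for k,v in cal.items()})
p,d=camera("top");cv2.imwrite("pics/t6.png",p);W=cloud("top",d)
o=outline_of("tray","top")[:1]
for x in o: q=W[x["region"]&(d>0)];print(x["conf"],np.round(x["bbox"]),rect(q))
```

```text
t 15.62 pos [591.5  20.3   8.3] yaw 91.81 zaxis [-0.006  0.001 -1.   ] q [-0.17  0.51  1.68 -0.    0.96 -1.77] open 0.074
-> (0.5926, 0.02, 0.009, 91.4) shift [-1.1 -0.3 -0.7] turn 0.0072
[-11.06289503   0.18189229  12.87618207] 62.42572546005249
0.75 [272. 183.  70.  32.] (array([568.4, 113.2]), array([194.6,  63.9]), 69.2)
```

View pics/w6.png

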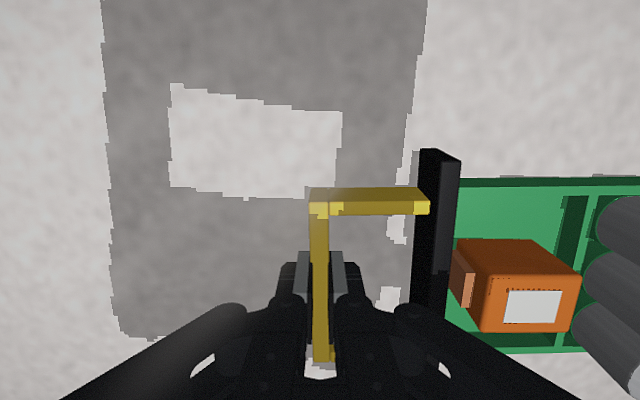

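Run:
```python
from h import *
z=np.load("pics/w6.npz");cal={k:z[k] for k in("intrinsics","k1","rvec","tvec")};p,d=z["p"],z["d"]
hsv=cv2.cvtColor(p,cv2.COLOR_BGR2HSV)
gr=(hsv[...,0]>50)&(hsv[...,0]<85)&(hsv[...,1]>90)&(hsv[...,2]>40)
us=np.arange(475,638);vs=[np.nonzero(gr[150:,u])[0][0]+150 for u in us]
q=plane("w",cal,np.c_[us,vs],.016)[:,:2]*1000
f=cv2.fitLine(q.astype(np.float32),cv2.DIST_HUBER,0,.01,.01).ravel();print("outer wall line",f,"yaw",np.degrees(np.arctan2(f[1],f[0])))
ye=(hsv[...,0]>20)&(hsv[...,0]<35)&(hsv[...,1]>120)&(hsv[...,2]>60)
us=np.arange(335,420);vs=[np.nonzero(ye[150:,u])[0][0]+150 for u in us]
q=plane("w",cal,np.c_[us,vs],.024)[:,:2]*1000
f=cv2.fitLine(q.astype(np.float32),cv2.DIST_HUBER,0,.01,.01).ravel();print("loop outer",f,"yaw",np.degrees(np.arctan2(f[1],f[0])))
vs=np.arange(215,290);us=[np.nonzero(ye[v])[0][0] for v in vs]
q=plane("w",cal,np.c_[us,vs],.024)[:,:2]*1000
f=cv2.fitLine(q.astype(np.float32),cv2.DIST_HUBER,0,.01,.01).ravel();print("end bar",f,"yaw",np.degrees(np.arctan2(f[1],f[0])))
```

```text
outer wall line [ 4.3702345e-02 -9.9904460e-01  5.4332880e+02  1.1631375e+02] yaw -87.49524
loop outer [ 5.5826191e-02 -9.9844050e-01  5.4783826e+02  4.1074486e+01] yaw -86.79973
end bar [9.9826932e-01 5.8807615e-02 5.7816797e+02 1.7063646e+01] yaw 3.3713732
```

Emit:
move_arm(series=[[[0,-0.3,2,-1,0.01],[0,-0.6,8,-1.5,0.02],[0,-1,15,-1.5,0.024],[0,-1.4,24,-1.5,0.024],[0,-1.8,33,-1.5,0.024],[0,-2.2,42,-1.5,0.024],[0,-2.6,50,-1.5,0.024],[0,-3,55,-1.5,0.024],[0,-3,55,-1.5,0.024],[0,-3,55,-1.5,0.024]]])

```text
time_s: 16.6
eef_pos: [0.595, 0.0769, 0.0094]
eef_rot: [-0.0, -0.001, 1.0, 0.001]
wrist_force: [-0.1, 3.9, -1.0]
opening: 0.074
grasp_force: 59.9
```

Run:
```python
from h import *
go((.59,.12,.28,91.4));o=ctrl.get_obs();print(o["wrist_force"],o["grasp_force"])
```

```text
t 16.6 pos [595.   76.9   9.4] yaw 90.17 zaxis [-0.     0.002 -1.   ] q [-0.07  0.52  1.67  0.    0.96 -1.65] open 0.074
-> (0.59, 0.12, 0.28, 91.4) shift [   5.    43.6 -270.5] turn -0.0215
[-0.11301435  3.93942762 -0.97973954] 59.90536272525787
```

Emit:
move_arm(series=[[[0.4,0,0,0,0],[0.4,0,0,0,0],[0.4,0,0,0,0],[0.4,0,0,0,0],[0.4,0,0,-15,0],[0.4,0,0,-45,0],[0.4,0,0,-85,0],[0.4,-10,20,-120,0],[0.4,-20,45,-150,0],[0.4,-35,75,-180,0]]])

```text
time_s: 17.43
eef_pos: [0.6296, 0.1476, 0.1903]
eef_rot: [0.001, 0.0, 1.0, -0.0]
wrist_force: [2.3, 0.2, -0.8]
opening: 0.402
grasp_force: 0.0
```

Emit:
move_arm(series=[[[0.4,0,5,-30,0],[0.4,0,8,-60,0],[0.4,0,8,-80,0],[0.4,0,8,-90,0],[0.4,0,8,-90,0],[0.4,0,8,-90,0],[0.4,0,8,-90,0],[0.4,0,8,-90,0],[0.4,0,8,-90,0],[0.4,0,8,-90,0]]])

```text
time_s: 18.27
eef_pos: [0.6285, 0.1558, 0.2759]
eef_rot: [-0.001, -0.001, 1.0, -0.0]
wrist_force: [-0.9, -0.6, 0.3]
opening: 0.399
grasp_force: 0.0
```

Run:
```python
from h import *
go()
cal=calibration("wrist");p,d=camera("wrist");cv2.imwrite("pics/w7.png",p)
np.savez("pics/w7.npz",p=p,d=d,**{k:np.array(v) for k,v in cal.items()})
```

```text
t 18.27 pos [628.5 155.8 275.9] yaw 90.11 zaxis [-0.002 -0.    -1.   ] q [ 0.06  0.31  1.36 -0.    1.47 -1.51] open 0.399
```

View pics/w7.png

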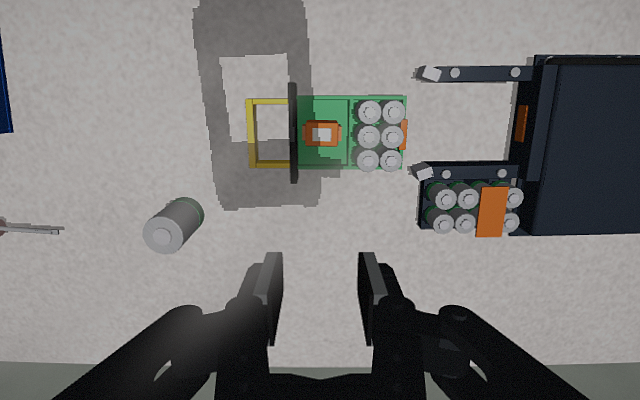

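```bash
cat > meas.py <<'E'
from h import *
def line(q):
    f=cv2.fitLine((q[:,:2]*1000).astype(np.float32),cv2.DIST_HUBER,0,.01,.01).ravel();f=f if f[1]>0 else np.r_[-f[:2],f[2:]]
    return f, np.degrees(np.arctan2(f[1],f[0]))
def at(f,y): return f[2]+f[0]/f[1]*(y-f[3])
def meas(fn,tb,rb):
    z=np.load(fn);cal={k:z[k] for k in("intrinsics","k1","rvec","tvec")};p,d=z["p"],z["d"]
    W=cloud("wrist",d,cal)
    traypose(p,d,cal,tb)
    m=np.zeros(d.shape,bool);m[rb[0]:rb[1],rb[2]:rb[3]]=1
    m&=abs(W[...,2]-.030)<.004
    m=cv2.morphologyEx(m.astype(np.uint8),cv2.MORPH_CLOSE,np.ones((5,5)));m=cv2.morphologyEx(m,cv2.MORPH_OPEN,np.ones((5,5)))
    n,l,st,ce=cv2.connectedComponentsWithStats(m)
    for i in range(1,n):
        if st[i,4]>150:
            v,u=np.nonzero(l==i);q=plane("w",cal,np.c_[u,v],.030);f,y=line(q)
            print("rail",st[i],rect(q),"yaw",round(y,2),np.round(q.mean(0)*1000,1),"y range",np.round(q[:,1].min()*1000),np.round(q[:,1].max()*1000))
E
python3 - <<'E'
from meas import *
meas("pics/w7.npz",(70,190,235,415),(55,185,410,530))
z=np.load("pics/w7.npz");cal={k:z[k] for k in("intrinsics","k1","rvec","tvec")}
hsv=cv2.cvtColor(z["p"],cv2.COLOR_BGR2HSV)
gr=(hsv[...,0]>50)&(hsv[...,0]<85)&(hsv[...,1]>90)&(hsv[...,2]>40)
us=np.arange(305,403);lo=[];hi=[]
for u in us:
    k=np.nonzero(gr[70:190,u])[0]+70;lo.append(k[0]);hi.append(k[-1])
for v in (lo,hi):
    q=plane("w",cal,np.c_[us,v],.016);f,y=line(q);print("wall",np.round(f,3),"yaw",round(y,2))
E
```

```text
yellow 868 (array([597.9,  98.4]), array([76.3, 46.6]), 0.0) [599.7  91.   24. ]
cells 2619 (array([596. , 219.6]), array([48.8, 74.6]), 89.5) [595.1 219.5  52. ]
plate 409 (array([608.7, 125.6]), array([85.3,  7.4]), 0.2) [610.1 125.7  30. ]
rail [ 423   65  107   17 1655] (array([531. , 323.5]), array([ 16.2, 115.7]), 1.0) yaw 90.77 [530.9 324.1  30. ] y range 266.0 381.0
rail [522 107   8  39 220] (array([586.3, 386.2]), array([42.5,  7.3]), 6.4) yaw 4.58 [585.5 385.9  30. ] y range 381.0 390.0
rail [ 417  164  106   21 1549] (array([641.3, 329.5]), array([ 23.8, 122.9]), 0.3) yaw 92.02 [638.9 329.7  30. ] y range 268.0 391.0
wall [-4.00000e-03  1.00000e+00  5.55564e+02  1.98815e+02] yaw 90.21
wall [ -0.691   0.723 604.608 186.688] yaw 133.68
```

Emit:
move_arm(series=[[[0.4,10,-25,20,0],[0.4,20,-50,50,0],[0.4,32,-75,85,0],[0.4,33,-83,120,0],[0.4,33,-83,155,0],[0.4,33,-83,190,0],[0.4,33,-83,220,0],[0.4,33,-83,245,0],[0.4,33,-83,262,0],[0.4,33,-83,270,0]]])

```text
time_s: 19.15
eef_pos: [0.5938, 0.073, 0.0039]
eef_rot: [-0.003, -0.001, 1.0, 0.0]
wrist_force: [0.2, -0.4, -0.3]
opening: 0.401
grasp_force: 0.0
```

Emit:
move_arm(series=[[[0.4,0,0,0,0],[0,0,0,0,0],[0,0,0,0,0],[0,0,0,0,0],[0,0,0,0,0],[0,1,0,0,0],[0,3,0,0,0],[0,5,0,0,-0.006],[0,7,0,0,-0.01],[0,8.2,0,0,-0.01]]])

```text
time_s: 19.98
eef_pos: [0.5907, 0.0723, 0.009]
eef_rot: [0.003, -0.005, 1.0, -0.0]
wrist_force: [6.1, 0.8, 2.8]
opening: 0.074
grasp_force: 60.9
```

Run:
```python
from h import *
go();o=ctrl.get_obs();print(o["wrist_force"],o["grasp_force"])
cal=calibration("wrist");p,d=camera("wrist")
hsv=cv2.cvtColor(p,cv2.COLOR_BGR2HSV)
gr=(hsv[...,0]>50)&(hsv[...,0]<85)&(hsv[...,1]>90)&(hsv[...,2]>40)
us=np.arange(475,638);vs=[np.nonzero(gr[150:,u])[0][0]+150 for u in us]
q=plane("w",cal,np.c_[us,vs],.016)[:,:2]*1000
f=cv2.fitLine(q.astype(np.float32),cv2.DIST_HUBER,0,.01,.01).ravel();print("outer wall line",f,"yaw",np.degrees(np.arctan2(f[1],f[0])))
print(f[2]+42-(585.1+.0227*(326-f[3])),"mm off axis at y",f[3])
```

```text
t 19.98 pos [590.7  72.3   9. ] yaw 90.63 zaxis [ 0.006 -0.    -1.   ] q [-0.08  0.51  1.69  0.    0.94 -1.66] open 0.074
[6.05325287 0.80246168 2.82252866] 60.89346885681152
outer wall line [1.0531664e-02 9.9994457e-01 5.4551605e+02 1.6964299e+02] yaw 89.39656
-1.1332397 mm off axis at y 169.64299
```

Emit:
move_arm(series=[[[0,-0.5,2,0,-0.005],[0,-1,6,0,-0.012],[0,-1.5,10,0,-0.018],[0,-2,15,0,-0.022],[0,-1.9,20,0,-0.022],[0,-1.8,25,0,-0.022],[0,-1.7,30,0,-0.022],[0,-1.6,35,0,-0.022],[0,-1.5,40,0,-0.022],[0,-1.5,40,0,-0.022]]])

```text
time_s: 20.87
eef_pos: [0.5906, 0.1112, 0.009]
eef_rot: [0.002, -0.017, 1.0, -0.002]
wrist_force: [1.4, -5.4, 7.5]
opening: 0.073
grasp_force: 61.4
```

```bash
cat > chk.py <<'E'
from h import *
go();o=ctrl.get_obs();print(o["wrist_force"],o["torque"],o["grasp_force"])
cal=calibration("wrist");p,d=camera("wrist");W=cloud("wrist",d,cal)
hsv=cv2.cvtColor(p,cv2.COLOR_BGR2HSV)
gr=(hsv[...,0]>50)&(hsv[...,0]<85)&(hsv[...,1]>90)&(hsv[...,2]>40)
us=np.arange(475,638);vs=[];
for u in us:
    k=np.nonzero(gr[120:,u])[0];vs.append(k[0]+120 if len(k) else 0)
q=plane("w",cal,np.c_[us,vs],.016)[:,:2]*1000
f=cv2.fitLine(q.astype(np.float32),cv2.DIST_HUBER,0,.01,.01).ravel();print("wall line",f,"yaw",np.degrees(np.arctan2(f[1],f[0])),"off",f[2]+42-(585.1+.0227*(326-f[3])))
# yaw: fuse
x=outline_of("fuse","wrist")[:1]
for x in x: m=x["region"]&(d>0);print("fuse",round(x["conf"],2),np.round(x["bbox"]),np.percentile(W[m][:,2],[50,97]))
print(ctrl.get_obs()["wrist_force"])
E
python3 chk.py
```

```text
t 20.87 pos [590.6 111.2   9. ] yaw 92.0 zaxis [ 0.003 -0.003 -1.   ] q [-0.01  0.52  1.67 -0.    0.95 -1.61] open 0.073
[ 1.44157358 -5.37450895  7.48817499] [-0.89979168 -0.15172717 -0.02886232] 61.372278928756714
wall line [ 3.2217842e-02 -9.9948084e-01  5.4141565e+02  2.1049045e+02] yaw -88.15373 off -4.3063965
fuse 0.71 [516. 282. 131.  96.] [0.03870247 0.0409138 ]
[ 0.42508162 -5.71126986  8.61239474]
```

Emit:
move_arm(series=[[[0,-1,2,-0.5,0.003],[0,-2,5,-0.5,0.006],[0,-2.8,9,-0.5,0.008],[0,-3,14,-0.5,0.008],[0,-3,19,-0.5,0.008],[0,-3,24,-0.5,0.008],[0,-2.9,29,-0.5,0.008],[0,-2.9,34,-0.5,0.008],[0,-2.8,39,-0.5,0.008],[0,-2.8,40,-0.5,0.008]]])

```text
time_s: 21.8
eef_pos: [0.5915, 0.1512, 0.009]
eef_rot: [0.001, -0.013, 1.0, -0.002]
wrist_force: [-0.3, -9.7, 6.1]
opening: 0.072
grasp_force: 61.2
```

```bash
python3 chk.py
```

```text
t 21.8 pos [591.5 151.2   9. ] yaw 91.54 zaxis [ 0.002 -0.003 -1.   ] q [ 0.06  0.54  1.64 -0.    0.97 -1.54] open 0.072
[-0.27996006 -9.74257423  6.07522946] [-1.44477388 -0.10221794 -0.00303692] 61.19009613990784
wall line [ 2.3460457e-02 -9.9972475e-01  5.4316437e+02  2.5221933e+02] yaw -88.655685 off -1.6104126
fuse 0.97 [517. 282. 127.  92.] [0.03867478 0.04092009]
[ 0.70309301 -7.38146494  6.95776749]
```

Emit:
move_arm(series=[[[0,0,4,0,0],[0,0,9,0,0],[0,0,15,0,0],[0,0,21,0,0],[0,0,27,0,0],[0,0,33,0,0],[0,0,39,0,0],[0,0,44,0,0],[0,0,49,0,0],[0,0,52,0,0]]])

```text
time_s: 22.73
eef_pos: [0.5902, 0.2028, 0.009]
eef_rot: [0.001, -0.013, 1.0, -0.002]
wrist_force: [0.3, -9.9, 8.1]
opening: 0.075
grasp_force: 61.3
```

Emit:
move_arm(series=[[[0,0,1,0,0],[0,0,2,0,0],[0,0,3,0,0],[0,0,4,0,0],[0,0,5,0,0],[0,0,6,0,0],[0,0,6,0,0],[0,0,6,0,0],[0,0,6,0,0],[0,0,6,0,0]]])

```text
time_s: 23.57
eef_pos: [0.5901, 0.2085, 0.009]
eef_rot: [0.001, -0.013, 1.0, -0.002]
wrist_force: [0.3, -8.3, 7.7]
opening: 0.074
grasp_force: 61.3
```

```bash
python3 chk.py
```

```text
t 23.57 pos [590.1 208.5   9. ] yaw 91.52 zaxis [ 0.002 -0.003 -1.   ] q [ 0.15  0.56  1.6  -0.    0.98 -1.44] open 0.074
[ 0.34909544 -8.3239524   7.65418545] [-1.36759893 -0.05869837 -0.01107917] 61.26413941383362
wall line [ 9.3517890e-03 -9.9995625e-01  5.4232239e+02  3.0840076e+02] yaw -89.46417 off -1.177063
fuse 0.76 [516. 284. 133.  93.] [0.03860453 0.04093592]
[ 0.28137264 -8.10722843  7.30859433]
```

Emit:
move_arm(series=[[[0,0,0.5,0,0],[0,0,1,0,0],[0,0,1.5,0,0],[0,0,2,0,0],[0,0,2.5,0,0],[0,0,3,0,0],[0,0,3.5,0,0],[0,0,4,0,0],[0,0,4,0,0],[0,0,4,0,0]]])

```text
time_s: 24.5
eef_pos: [0.59, 0.2103, 0.009]
eef_rot: [0.0, -0.013, 1.0, -0.003]
wrist_force: [0.1, -17.6, 10.3]
opening: 0.075
grasp_force: 61.6
```

Emit:
move_arm(series=[[[0,0,0.5,0,0],[0,0,1,0,0],[0,0,1.5,0,0],[0,0,2,0,0],[0,0,2.5,0,0],[0,0,3,0,0],[0,0,3,0,0],[0,0,3,0,0],[0,0,3,0,0],[0,0,3,0,0]]])

```text
time_s: 25.33
eef_pos: [0.59, 0.2104, 0.009]
eef_rot: [-0.0, -0.013, 1.0, -0.005]
wrist_force: [-2.3, -28.7, 12.1]
opening: 0.071
grasp_force: 62.0
```

Emit:
move_arm(series=[[[0,0,-1,0,0],[0,0,-3,0,0],[0,0,-4,0,0],[0.2,0,-4,0,0],[0.4,0,-4,0,0],[0.4,0,-4,0,0],[0.4,0,-4,0,0],[0.4,0,-4,-10,0],[0.4,0,-4,-35,0],[0.4,0,-4,-70,0]]])

```text
time_s: 26.17
eef_pos: [0.5859, 0.2138, 0.0757]
eef_rot: [-0.003, -0.013, 1.0, -0.001]
wrist_force: [1.0, -0.0, 0.8]
opening: 0.397
grasp_force: 0.0
```

Emit:
move_arm(series=[[[0.4,0,-5,-40,0],[0.4,-15,-15,-80,0],[0.4,-30,-25,-120,0],[0.4,-40,-30,-160,0],[0.4,-40,-30,-195,0],[0.4,-40,-30,-200,0],[0.4,-40,-30,-200,0],[0.4,-40,-30,-200,0],[0.4,-40,-30,-200,0],[0.4,-40,-30,-200,0]]])

```text
time_s: 27.0
eef_pos: [0.6283, 0.1852, 0.2754]
eef_rot: [-0.002, -0.013, 1.0, -0.0]
wrist_force: [-0.9, 0.5, -0.0]
opening: 0.398
grasp_force: 0.0
```

Run:
```python
from meas import *
go()
cal=calibration("wrist");p,d=camera("wrist");cv2.imwrite("pics/w8.png",p)
np.savez("pics/w8.npz",p=p,d=d,**{k:np.array(v) for k,v in cal.items()})
W=cloud("wrist",d,cal)
x=outline_of("fuse","wrist")[0];m=x["region"]&(d>0);print(x["conf"],x["bbox"],np.percentile(W[m][:,2],[50,97]))
x=outline_of("tray","wrist")[0];c,r,w,h=x["bbox"];print(x["bbox"])
traypose(p,d,cal,[int(max(0,k)) for k in (r-h/2,r+h/2,c-w/2,c+w/2)])
```

```text
t 27.0 pos [628.3 185.2 275.4] yaw 91.53 zaxis [-0.004 -0.    -1.   ] q [ 0.11  0.33  1.34  0.    1.48 -1.49] open 0.398
0.64 [415.3, 129.4, 44.4, 28.9] [0.03947086 0.04128702]
[420.4, 126.7, 167.1, 102.6]
yellow 696 (array([590.3, 231.4]), array([77.7, 47.7]), 1.7) [581.3 221.8  24. ]
cells 2567 (array([585.3, 351.4]), array([74.3, 49.4]), 2.7) [584.7 351.3  52. ]
plate 342 (array([607.1, 322.1]), array([ 67. , 136.6]), 1.7) [627.2 331.1  30. ]
```

View pics/w8.png

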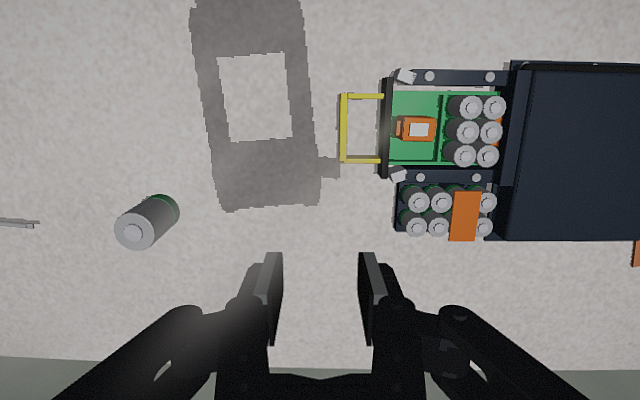

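```bash
python3 -c "
from bench import order;print(order.hand_in())"
```

```text
the job is handed in; nothing more can be done
None
```

The job is handed in: the fuse block is standing in the tray, and the tray was turned and pushed nose first into the bay until it hit a hard stop. The stop held from about 18 N to 29 N of push. My camera estimate put the tray 1–3 mm short of home, about its margin of error. The last pictures showed the big cell in place; I did not re-check the screw jar, screwdriver or crate parts afterwards.

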